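# Shut one vial heater and hold the other's lid at 60 degrees

## Task

Two small vial heaters stand on the bench: the one with the grey panel has its lid thrown back over freshly loaded vials, the one with the blue panel is closed. First lower the grey heater's lid fully shut without letting it drop, so that its vials can warm up; then raise the blue heater's lid, which will not stay up there by itself, to 60 degrees from closed, and finish while still holding it steady at that angle so that a colleague can lift the warm vials out. Do not let either lid fall, and leave the things standing around alone.

Things in the scene. Friction and masses are not known exactly. Their poses are not given: they have to be found in the camera images.
- bath_a: white vial heater with a grey control panel and a grey lid inlay, fixed to the bench. Case 136 deep, 146 wide, 74 mm high; panel and plinth stand out 26 mm more in front. Origin on its underside, midway across, 62 mm behind the front edge of the rim; z up, front (panel, lid handle) towards its own -x, lid hinge along its own y at the rear
- bath_a_lid (a joint): angle of the lid of the grey heater about its hinge, rad: 0 closed, growing as the front edge rises; stop at 1.68 (just past upright, where it stays by itself). The lid is a hood 105 x 132 x 30 mm of about 0.6 kg on a free hinge: anywhere below about 1.45 it falls shut when let go. It starts thrown back on its stop
- bath_a_handle (a point): centre of the handle head of the grey heater's lid: a black cylinder 26 mm in diameter and 30 mm long, standing out from the middle of the lid's front face on a thin stem, so that this point is 32 mm in front of that face. Closed, it points level to the heater's -x and lies 91 mm above the bench; lid upright, it points straight up. Room for a finger on either side of it (along the heater's y)
- bath_a_hinge (a point): middle of the hinge axis of the grey heater's lid: 60 mm behind the heater's origin (+x) and 87 mm above the bench; axes as the heater's. The handle centre turns about it: at lid angle q it lies, in this frame, at x = -0.147 cos q + 0.0035 sin q, y = 0, z = 0.147 sin q + 0.0035 cos q (m)
- bath_b: white vial heater with a blue control panel and a blue lid inlay, fixed to the bench. Case 136 deep, 146 wide, 74 mm high; panel and plinth stand out 26 mm more in front. Origin on its underside, midway across, 62 mm behind the front edge of the rim; z up, front (panel, lid handle) towards its own -x, lid hinge along its own y at the rear
- bath_b_lid (a joint): angle of the lid of the blue heater about its hinge, rad: 0 closed, growing as the front edge rises; stop at 1.68 (just past upright, where it stays by itself). The lid is a hood 105 x 132 x 30 mm of about 0.6 kg on a free hinge: anywhere below about 1.45 it falls shut when let go. It starts closed; 60 degrees is 1.047
- bath_b_handle (a point): centre of the handle head of the blue heater's lid: a black cylinder 26 mm in diameter and 30 mm long, standing out from the middle of the lid's front face on a thin stem, so that this point is 32 mm in front of that face. Closed, it points level to the heater's -x and lies 91 mm above the bench; lid upright, it points straight up. Room for a finger on either side of it (along the heater's y)
- bath_b_hinge (a point): middle of the hinge axis of the blue heater's lid: 60 mm behind the heater's origin (+x) and 87 mm above the bench; axes as the heater's. The handle centre turns about it: at lid angle q it lies, in this frame, at x = -0.147 cos q + 0.0035 sin q, y = 0, z = 0.147 sin q + 0.0035 cos q (m)
- beaker: empty glass beaker, 62 mm wide and 78 mm high, standing loose nearby; origin at the centre of its underside. Bystander
- clock: white lab timer with coloured keys, 62 x 62 x 21 mm, lying loose nearby; origin at the centre of its underside. Bystander
- tips: pink pipette tip rack, 82 x 122 x 48 mm, standing loose nearby; origin at the centre of its underside. Bystander

How it is judged:
By the outcome, as a careful person would: the job done as asked, in the order asked, and still so for the second after the job is handed in, while the arm keeps its last pose, push and grip.
It also fails if it takes over 54 s, if anything falls off the work surface, if the arm or the gripper's body presses on something with over 40 N, if the wrist force passes 120 N, or if a joint passes its speed limit or range.

## Robot

A 7-joint arm with a two-finger parallel gripper is mounted at the origin on a cart in front of the work surface, level with it; the furniture and walls round the work are solid. World frame = base frame: x ahead of the robot, y to its left, z up, the work surface at z = 0. Lengths are in mm, angles in rad, forces in N, time in s.
With the tool pointing down it reaches from about 425 to 875 mm from the base axis. Payload 4.7 kg.
Tool frame: the origin (TCP) lies midway between the tips of the shut fingers; the grasp point (between the pads) lies 19 mm behind it (env.grip_point_offset is the distance from the TCP to the grasp point, in mm); z points along the fingers, y is the line along which they close (so a half turn about z gives the same grasp; the last joint's range is limited). The gripper opens to 87 mm and grips with 3 to 60 N. Pads are 19 mm wide; open, the fingers measure 117 mm over their backs; the gripper's body (75 mm by 190 mm) begins 51 mm behind the grasp point.
Start: joints at [1.234, 0.321, -0.07, 1.45, 0.023, 1.371, -0.057], TCP at [223.353, -610.442, 222.587] pointing down, gripper open.
Joint ranges: [-2.86, 2.86], [-0.3, 2.09], [-1.38, 1.24], [0.06, 2.45], [-1.56, 4.7], [0.09, 2.05], [-2.69, 2.69]. Speed limits (rad/s): [2.57, 2.57, 3.14, 3.14, 3.14, 3.14, 3.14].

## Interface

Orientations are given as a rotation vector (axis times angle).
In Python, from station import env, jaws, inverse_kinematics, imaging, order gives the robot as it stands. The module is installed in compiled form; this text tells all that it offers. Calls block until the motion is done:
- env.move_pose(position, orientation): joint-space move of the TCP to a pose.
- env.move_straight(position, rot=None, velocity=150): straight line of the TCP; rot=None keeps the orientation; velocity is the mean speed in mm/s.
- env.goto_joints(angles): joint-space move.
- jaws.let_go() and jaws.grab(): open the fingers fully, or close them until they stop; the grip force is fixed at half the most.
- env.hold(seconds).
- inverse_kinematics(position, orientation): joint angles nearest the present ones, or None.
- env.observe(): the state.
- imaging.snapshot(name): name is "scene" or "top" or "wrist"; returns a dict with "pixels" (400x640x3 uint8, red, green, blue), "fovy" (degrees; the focal length in pixels is half the picture's height over the tangent of half this angle, whatever the lens; pixels are square), "cx", "cy" (the principal point, pixels), "distortion" ([k1, k2, p1, p2, k3] as OpenCV has them; the pictures are not rectified), "world_from_camera" (4x4, takes a point from camera to world coordinates). Camera axes: x right, y up, looking along -z (the intrinsics and any distortion apply to the point x, -y, -z); pixel columns grow to the right and rows downward; lengths in mm; the calibration is good to about 2 mm. A picture is of the moment at which its call begins. There is no depth.
A pose or a line that the arm cannot do raises env.Unreachable and nothing moves.
- order.hand_in(): hands the job in; it is judged then, once.
The state is a dict: "time_s": time; "q": joint angles; "joint_vel": joint speeds; "effort": joint torques, N m; "tool_pos": TCP position; "orientation": TCP orientation; "wrist_force": force on the tool from outside, world axes, zero at the start; "torque": the same for the moment, N m; "width": finger opening in mm; "grip_force": force on a finger pad.
Only numpy, scipy, OpenCV 4.12 (cv2) and the standard library are available. Lean on these libraries where they do the work, as an engineer would, in place of code of your own. Each camera call takes 0.05 s, during which the arm holds its last target. There are 200 camera calls.

## Working session

There is one attempt and no reset: what is moved stays moved. The work goes in short steps, each a Python script; the robot and the scene stay as the last script left them, time stands still between calls to the robot, and variables do not carry over. Pictures are saved under pics/ and viewed, at most 10 in all, crops included, and the job is handed in when it is done.

```bash
mkdir -p pics
python3 - <<'E'
from station import env, jaws, inverse_kinematics, imaging, order
import cv2,pickle
for n in("scene","top"):
    s=imaging.snapshot(n); pickle.dump(s,open(f"{n}.pkl","wb")); cv2.imwrite(f"pics/{n}0.png",s["pixels"][:,:,::-1])
    print(n,s["fovy"],s["cx"],s["cy"],s["distortion"],s["world_from_camera"])
o=env.observe();print({k:o[k] for k in("time_s","orientation","width","wrist_force")},env.grip_point_offset)
E
```

```text
scene 51.61623172822393 316.06452994957453 203.61610723475115 [-0.00594667  0.          0.          0.          0.        ] [[-7.71259789e-01  3.31717454e-01 -5.43251203e-01 -1.90899899e+02]
 [-6.36388264e-01 -3.84456659e-01  6.68732424e-01  7.34182427e+02]
 [ 1.29736742e-02  8.61485118e-01  5.07617056e-01  7.36837133e+02]
 [ 0.00000000e+00  0.00000000e+00  0.00000000e+00  1.00000000e+00]]
top 48.41364823066668 308.34007172386583 202.0864786757997 [-0.12474553  0.          0.          0.          0.        ] [[ 1.08092895e-02  9.87034504e-01 -1.60143830e-01  2.97113359e+02]
 [-9.99837779e-01  8.36112333e-03 -1.59532765e-02 -1.17918223e+02]
 [-1.44074520e-02  1.60290295e-01  9.86964765e-01  1.18388503e+03]
 [ 0.00000000e+00  0.00000000e+00  0.00000000e+00  1.00000000e+00]]
{'time_s': 0.1, 'orientation': array([-3.09174138e+00, -5.47912796e-01,  6.24286187e-04]), 'width': 87.17266699596445, 'wrist_force': array([ 0.07626735, -0.07668786, -1.01305904])} 18.700000000000003
```

View pics/scene0.png

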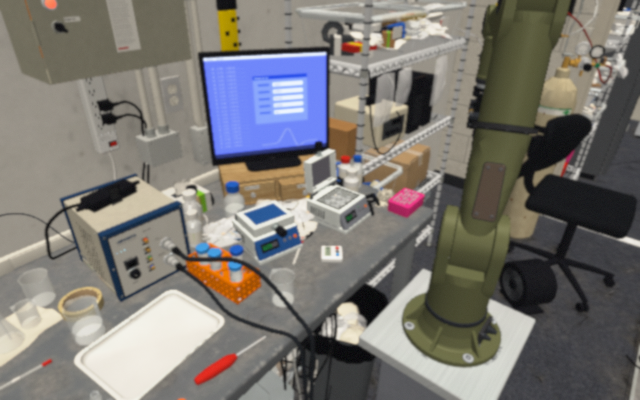

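View pics/top0.png

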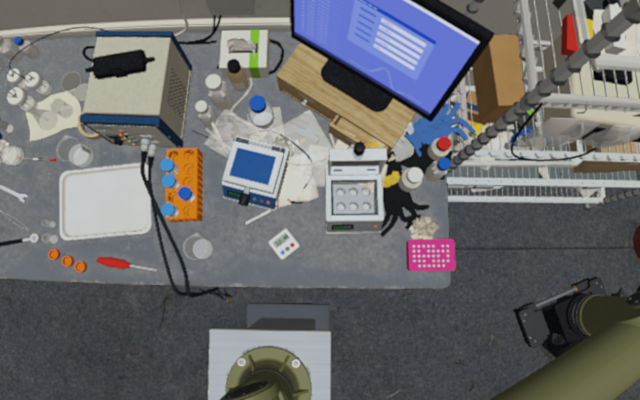

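The heaters are in the top view: blue at about (255,175), grey at about (355,190) with its raised handle near (360,149). Enlarging that area.

Run:
```python
import cv2
a=cv2.imread("pics/top0.png")[130:250,210:400]; cv2.imwrite("pics/topc.png",cv2.resize(a,None,fx=4,fy=4,interpolation=cv2.INTER_CUBIC))
a=cv2.imread("pics/scene0.png")[140:270,225:385]; cv2.imwrite("pics/scenec.png",cv2.resize(a,None,fx=4.5,fy=4.5,interpolation=cv2.INTER_CUBIC))
```

```text
(no output)
```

View pics/topc.png

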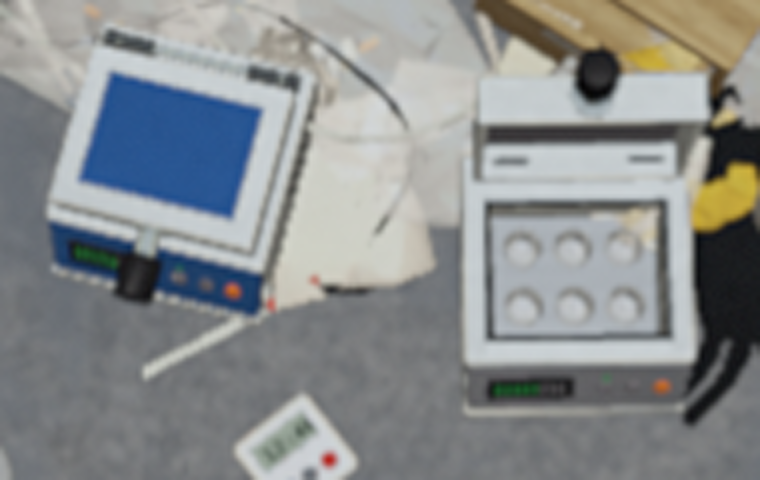

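View pics/scenec.png

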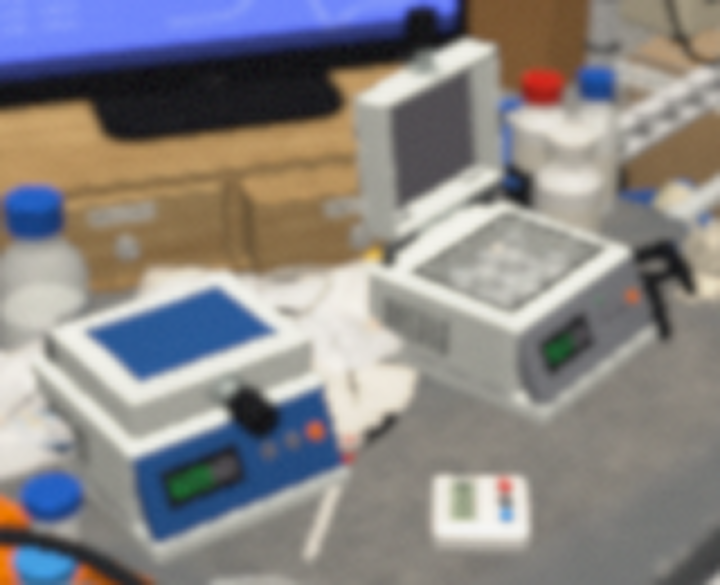

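Read off the crops: the blue handle head is at (137,278) in the top crop and (253,410) in the scene crop. The grey handle head is at (598,75) and (422,22). Case corners are visible too, so I'll fit x, y and yaw.

```bash
cat > fit.py <<'E'
import numpy as np,cv2,pickle
from scipy.optimize import least_squares
C={n:pickle.load(open(f"{n}.pkl","rb")) for n in("scene","top")}
def proj(c,P):
    T=np.linalg.inv(c["world_from_camera"]);p=(T[:3,:3]@np.atleast_2d(P).T).T+T[:3,3];p=p*[1,-1,-1]
    f=200/np.tan(np.radians(c["fovy"])/2);K=np.array([[f,0,c["cx"]],[0,f,c["cy"]],[0,0,1]])
    return cv2.projectPoints(p,np.zeros(3),np.zeros(3),K,np.array(c["distortion"]))[0][:,0]
def W(v,P): c,s=np.cos(v[2]),np.sin(v[2]);P=np.asarray(P,float);return P@np.array([[c,s,0],[-s,c,0],[0,0,1]])+[v[0],v[1],0]
t=lambda u,v:("top",210+u/4,130+v/4)
s=lambda u,v:("scene",225+u/4.5,140+v/4.5)
FL,FR,RL=(-62,73,74),(-62,-73,74),(74,73,74);PL,PR=(-88,73,0),(-88,-73,0)
A=[((79.5,0,232.7),t(598,75)),(FL,t(466,360)),(FR,t(695,362)),(PL,t(466,412)),(PR,t(686,410)),
   ((79.5,0,232.7),s(422,22)),(FL,s(515,325)),(FR,s(635,245)),(RL,s(372,275)),(PL,s(545,412)),(PR,s(665,335))]
B=[((-87,0,90.5),t(137,278)),(PL,t(53,270)),(PR,t(258,318)),((-87,0,90.5),s(253,410)),(PL,s(155,555)),(PR,s(348,470)),(RL,s(38,360)),(FL,s(135,455))]
if __name__=="__main__":
  for n,D,v0 in(("A",A,(650,-200,0)),("B",B,(650,0,-.2))):
    r=lambda v:np.concatenate([proj(C[k],W(v,p))[0]-(a,b) for p,(k,a,b) in D])
    f=least_squares(r,v0,loss="soft_l1",x_scale=(10,10,.1));print(n,f.x);print(r(f.x).reshape(-1,2).round(1).tolist())
E
python3 fit.py
```

```text
A [ 4.93576900e+02 -2.18327413e+02  2.44841017e-02]
[[0.8, -0.4], [0.3, 0.9], [1.1, -0.6], [-0.2, 0.9], [-0.6, 0.4], [0.2, 0.3], [0.6, 0.0], [-0.4, -0.2], [-2.0, -2.9], [-0.2, 3.7], [-2.1, 1.5]]
B [ 5.65842584e+02  4.00393447e+01 -2.32723990e-01]
[[0.1, -0.6], [0.5, 1.0], [1.0, 1.8], [-0.5, -0.5], [0.4, 3.1], [0.2, 3.4], [-3.0, -1.4], [-1.5, -0.8]]
```

```bash
cat > h.py <<'E'
import numpy as np,cv2,pickle
from station import env,jaws,inverse_kinematics,imaging,order
from scipy.spatial.transform import Rotation as R
from fit import W,proj
D=10.  # TCP beyond head centre
def rot(yaw): return (R.from_euler("z",yaw)*R.from_euler("x",np.pi)).as_rotvec()
def handle(v,q): return W(v,[[60-147*np.cos(q)+3.5*np.sin(q),0,87+147*np.sin(q)+3.5*np.cos(q)]])[0]
def tcp(v,q,dz=0): return handle(v,q)-[0,0,D-dz]
def st(m=""):
    o=env.observe();print(m,round(o["time_s"],2),o["tool_pos"].round(1),"F",o["wrist_force"].round(1),"w",round(o["width"],1),"g",round(o["grip_force"],1),flush=True);return o
VA=np.array([493.6,-218.3,.0245]);VB=np.array([565.8,40.0,-.2327])
E
python3 - <<'E'
from h import *
from scipy.optimize import least_squares
C={n:pickle.load(open(f"{n}.pkl","rb")) for n in("scene","top")}
for a,b in(((430,116),(328,154)),):
    print(least_squares(lambda p:np.r_[proj(C["top"],p)[0]-a,proj(C["scene"],p)[0]-b],(700,-200,200)).x)
for v in(VA,VB):
    for q in(1.68,1.2,.8,.4,0):
        j=inverse_kinematics(tcp(v,q),rot(v[2]));print(q,tcp(v,q).round(0),None if j is None else np.round(j,2))
    j=inverse_kinematics(tcp(v,1.68,90),rot(v[2]));print(j)
env.move_pose(tcp(VA,1.68,90),rot(VA[2]));st()
s=imaging.snapshot("wrist");pickle.dump(s,open("wA.pkl","wb"));cv2.imwrite("pics/wA.png",s["pixels"][:,:,::-1])
print(proj(s,handle(VA,1.68)),proj(s,handle(VA,1.68)+[0,0,15]))
E
```

```text
[ 695.58921203 -412.11542003  104.24496959]
1.68 [ 573. -216.  223.] [ 0.66  0.27 -0.41  1.54  0.11  1.36 -1.31]
1.2 [ 504. -218.  215.] [ 0.72  0.13 -0.4   1.7   0.05  1.32 -1.23]
0.8 [ 454. -219.  185.] [ 0.77  0.05 -0.38  1.85  0.02  1.25 -1.16]
0.4 [ 420. -220.  137.] [ 0.8   0.03 -0.38  1.97  0.01  1.15 -1.13]
0 [ 407. -220.   80.] [ 0.81  0.07 -0.38  2.06  0.03  1.02 -1.13]
[ 0.65694137  0.24051681 -0.41649613  1.39202766  0.09660167  1.52911443
 -1.29918931]
1.68 [643.  22. 223.] [ 0.49  0.4  -0.75  1.45  0.27  1.4  -2.07]
1.2 [576.  38. 215.] [ 0.6   0.26 -0.84  1.63  0.2   1.34 -2.07]
0.8 [527.  49. 185.] [ 0.68  0.17 -0.9   1.78  0.14  1.26 -2.05]
0.4 [494.  57. 137.] [ 0.7   0.13 -0.92  1.91  0.12  1.16 -2.06]
0 [481.  60.  80.] [ 0.67  0.18 -0.9   1.99  0.17  1.04 -2.11]
[ 0.49530236  0.37531073 -0.78145326  1.2992299   0.2611315   1.56968369
 -2.05391349]
 2.03 [ 572.5 -217.9  312.4] F [0.6 0.6 0.2] w 86.9 g 0.0
[[317.31071364 205.6932839 ]] [[317.16511356 211.5475881 ]]
```

View pics/wA.png

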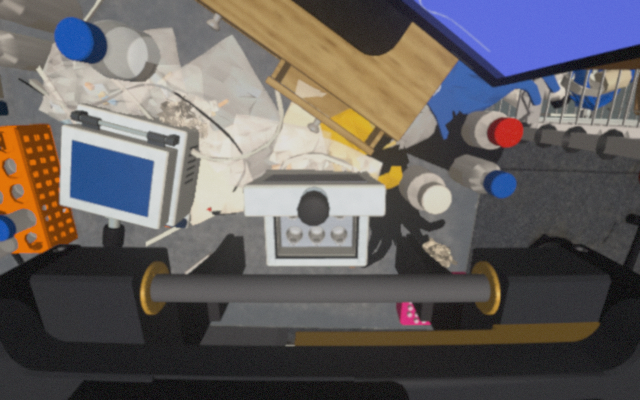

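Wrist view: the grey handle head is at about (314,207), 3 to 4 px left of and above the prediction (317,211), so I'll shift the pose about 1.5 mm in +x and +y. The space on both sides is clear.

```bash
sed -i 's/^VA=.*;VB/VA=np.array([495.,-216.6,.0245]);VB/' h.py
python3 - <<'E'
from h import *
st();print(tcp(VA,1.68))
env.move_straight(tcp(VA,1.68),rot(VA[2]),velocity=80);st("down")
jaws.grab();st("grab")
s=imaging.snapshot("wrist");pickle.dump(s,open("wA2.pkl","wb"));cv2.imwrite("pics/wA2.png",s["pixels"][100:300,200:440,::-1])
E
```

```text
2.08 [ 572.5 -217.9  312.4] F [0.  0.2 0.2] w 86.7 g 0.0
[ 574.47634498 -214.65243986  222.74289709]
down 3.36 [ 574.9 -214.8  223.5] F [0.5 0.  0.3] w 87.2 g 0.0
grab 4.39 [ 574.5 -212.5  222.7] F [-1.4  6.   1.2] w 25.1 g 30.0
```

View pics/wA2.png

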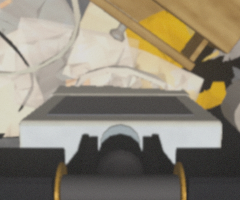

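The head is gripped (25 mm wide), and the arm shifted 2 mm in y when the jaws closed. I'll correct y and lower the lid along the arc.

```bash
sed -i 's/-216.6,/-214.4,/' h.py
python3 - <<'E'
from h import *
for i,q in enumerate(np.linspace(1.68,0.5,9)[1:]):
    env.move_straight(tcp(VA,q),rot(VA[2]),velocity=70);o=st(f"q{q:.2f} cmd {tcp(VA,q).round(1)}")
    if np.linalg.norm(o["wrist_force"])>35: print("STOP");break
E
```

```text
q1.53 cmd [ 552.9 -213.   224. ] 4.9 [ 552.5 -213.   224. ] F [ 0.5  2.9 -1.6] w 25.4 g 30.0
q1.39 cmd [ 531.3 -213.5  222.1] 5.36 [ 530.9 -213.5  222.3] F [0.1 3.2 0.6] w 25.2 g 30.0
q1.24 cmd [ 510.2 -214.   217.1] 5.82 [ 509.8 -214.   217.4] F [-0.4  4.3  5. ] w 25.2 g 30.0
q1.09 cmd [ 490.1 -214.5  209. ] 6.28 [ 489.5 -214.5  209.2] F [-3.1  4.7  5.7] w 25.4 g 30.0
q0.94 cmd [ 471.4 -215.   198. ] 6.73 [ 470.1 -215.   197.8] F [-4.   4.   5.4] w 25.5 g 30.0
q0.79 cmd [ 454.6 -215.4  184.4] 7.19 [ 452.7 -215.4  183.5] F [-3.6  2.9  3. ] w 25.5 g 30.0
q0.65 cmd [ 439.9 -215.8  168.5] 7.65 [ 438.5 -215.7  167.8] F [-2.7  3.2  0.9] w 25.2 g 30.0
q0.50 cmd [ 427.7 -216.   150.5] 8.11 [ 427.  -216.   150.4] F [-4.7  2.6  0.7] w 25.4 g 30.0
```

Run:
```python
from h import *
for q in(.38,.26,.15,.07,.02,0,-.02):
    env.move_straight(tcp(VA,q),rot(VA[2]),velocity=40);o=st(f"q{q:.2f} cmd {tcp(VA,q).round(1)}")
    if np.linalg.norm(o["wrist_force"])>35: print("STOP");break
env.hold(.2);st()
s=imaging.snapshot("scene");cv2.imwrite("pics/s2.png",cv2.resize(s["pixels"][140:270,225:425,::-1],None,fx=3,fy=3))
```

```text
q0.38 cmd [ 419.8 -216.2  134.8] 8.7 [ 419.3 -216.2  134.9] F [-4.5  3.5  1.3] w 24.9 g 30.0
q0.26 cmd [ 413.9 -216.4  118.2] 9.29 [ 413.5 -216.4  118.3] F [-4.2  2.2 -0.1] w 25.2 g 30.0
q0.15 cmd [ 410.2 -216.5  102.4] 9.84 [ 410.  -216.5  102.6] F [-5.2  3.2 -1. ] w 25.1 g 30.0
q0.07 cmd [ 408.6 -216.5   90.8] 10.28 [ 408.5 -216.5   91. ] F [-4.6  2.7 -2. ] w 25.2 g 30.0
q0.02 cmd [ 408.1 -216.5   83.4] 10.62 [ 408.1 -216.5   83.7] F [-3.9  2.8 -1.6] w 25.1 g 30.0
q0.00 cmd [ 408.  -216.5   80.5] 10.87 [ 408.  -216.5   80.8] F [-4.5  2.7 -2.2] w 25.5 g 30.0
q-0.02 cmd [ 408.  -216.5   77.6] 11.12 [ 408.  -216.5   78.5] F [-6.4  3.5  3.5] w 25.4 g 30.0
 11.32 [ 408.  -216.5   78.5] F [-5.7  4.7  2.9] w 25.1 g 30.0
```

View pics/s2.png

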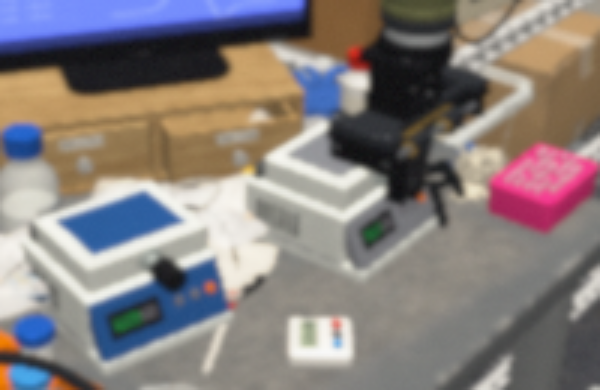

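The lid looks shut, at about (310,160) in the crop. I'll press a bit further to confirm the stop, then release and go to blue.

Run:
```python
from h import *
p=tcp(VA,0)
env.move_straight(p-[0,0,6],rot(VA[2]),velocity=30);env.hold(.2);st("press")
jaws.let_go();env.hold(.2);st("open")
env.move_straight(p+[0,0,60],rot(VA[2]),velocity=120);st("up")
h=tcp(VB,0,90)
print([(None if inverse_kinematics(tcp(VB,q),rot(VB[2])) is None else 1) for q in (0,.5,1.047)])
env.move_straight(h-[0,0,0],rot(VB[2]),velocity=120);env.hold(.3);st("hoverB")
s=imaging.snapshot("wrist");cv2.imwrite("pics/wB.png",s["pixels"][:,:,::-1])
print(handle(VB,0),proj(s,handle(VB,0)),proj(s,handle(VB,0)+[0,0,13]))
s=imaging.snapshot("scene");cv2.imwrite("pics/s3.png",cv2.resize(s["pixels"][140:270,225:425,::-1],None,fx=4,fy=4,interpolation=cv2.INTER_CUBIC))
```

```text
press 11.82 [ 408.5 -216.5   77.8] F [-11.4   5.3  20.3] w 25.4 g 30.0
open 13.22 [ 408.  -216.5   74.5] F [ 0.2  0.7 -0.3] w 87.2 g 0.0
up 13.93 [ 407.6 -216.4  140. ] F [-0.2 -0.2 -0.3] w 86.8 g 0.0
[1, 1, 1]
hoverB 16.77 [481.1  59.9 170.5] F [ 0.  -0.2  0.2] w 87.0 g 0.0
[481.14488425  60.06268621  90.5       ] [[318.72430578 206.59041001]] [[318.66480951 211.6463324 ]]
```

View pics/wB.png

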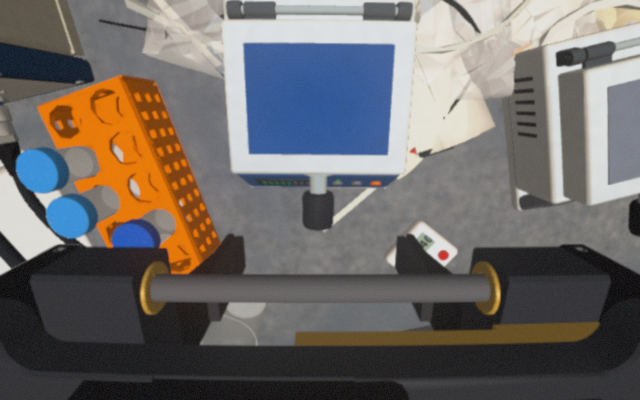

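View pics/s3.png

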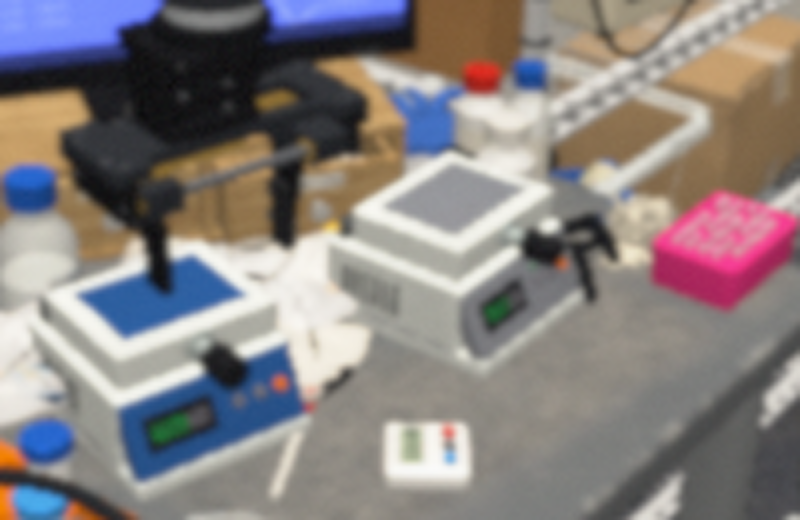

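Grey lid is shut (crop (455,215)) and nothing was disturbed. The blue head is at (318,210), matching the prediction of (318.7, 206–212), so I'll grip and raise it.

Run:
```python
from h import *
v=VB.copy()
env.move_straight(tcp(v,0),rot(v[2]),velocity=80);a=st("down")
jaws.grab();o=st("grab")
e=np.array([-np.sin(v[2]),np.cos(v[2])]);d=e@(o["tool_pos"]-a["tool_pos"])[:2];print("shift",d)
v[:2]+=e*d;np.save("vb.npy",v)
L=[]
for q in np.linspace(0,1.0,11)[1:]:
    env.move_straight(tcp(v,q),rot(v[2]),velocity=45);o=st(f"q{q:.2f} cmd {tcp(v,q).round(1)}");L.append(o["tool_pos"])
    if np.linalg.norm(o["wrist_force"])>35: print("STOP");break
np.save("L.npy",L)
```

```text
down 18.15 [481.7  60.1  81.1] F [-0.3  0.5  0.5] w 87.0 g 0.0
grab 19.18 [481.5  61.7  80.5] F [ 3.1  4.5 -2.3] w 25.1 g 30.0
shift 1.498353646973821
q0.10 cmd [482.5  61.3  95.2] 19.66 [482.6  61.5  95. ] F [ 2.2  2.  -3.8] w 25.0 g 30.0
q0.20 cmd [485.   60.7 109.6] 20.13 [485.   60.8 109.6] F [ 1.9  3.2 -4. ] w 25.5 g 30.0
q0.30 cmd [488.9  59.8 123.8] 20.61 [488.8  59.9 123.7] F [ 2.4  3.9 -4.3] w 25.6 g 30.0
q0.40 cmd [494.1  58.5 137.5] 21.08 [494.   58.6 137.3] F [ 1.7  4.  -3.9] w 25.0 g 30.0
q0.50 cmd [500.6  57.  150.5] 21.56 [500.5  57.  150.5] F [ 0.2  4.6 -4. ] w 25.5 g 30.0
q0.60 cmd [508.4  55.1 162.9] 22.03 [508.5  55.  163.1] F [ 0.6  4.1 -3.5] w 25.3 g 30.0
q0.70 cmd [517.3  53.  174.4] 22.51 [517.5  52.8 174.6] F [ 0.5  3.5 -3.7] w 25.4 g 30.0
q0.80 cmd [527.3  50.7 184.9] 22.98 [527.6  50.4 185.1] F [-0.4  2.6 -3. ] w 25.1 g 30.0
q0.90 cmd [538.3  48.1 194.3] 23.46 [538.6  47.7 194.5] F [-0.3  2.7 -3.5] w 25.0 g 30.0
q1.00 cmd [550.1  45.3 202.6] 23.93 [550.4  44.8 202.7] F [-0.5  0.8 -2.5] w 25.1 g 30.0
```

Run:
```python
from h import *
v=np.load("vb.npy")
env.move_straight(tcp(v,1.047),rot(v[2]),velocity=30);env.hold(.8);o=st(f"cmd {tcp(v,1.047)}")
p=o["tool_pos"]+[0,0,D]
l=W([0,0,-v[2]],[p-[v[0],v[1],0]])[0]-[60,0,87]
print("angle",np.degrees(np.arctan2(l[2],-l[0])-np.arctan2(3.5,147)),"r",np.hypot(l[0],l[2]),np.abs(o["joint_vel"]).max())
s=imaging.snapshot("scene");i=s["pixels"][100:270,225:425,::-1].copy()
T=lambda X,Z:[60-X*np.cos(1.047)+Z*np.sin(1.047),87+X*np.sin(1.047)+Z*np.cos(1.047)]
i=cv2.resize(i,None,fx=3.5,fy=3.5,interpolation=cv2.INTER_CUBIC)
# predicted side edge of lid underside/top (front face 115 mm before hinge; top z 104)
for X,Z in((115,-13),(115,17),(10,17),(10,-13)):
    a,b=T(X,Z);u=(proj(s,W(v,[[a,66,b]]))[0]-[225,100])*3.5;cv2.circle(i,tuple(int(k) for k in u),4,(0,0,255),1)
cv2.imwrite("pics/fin.png",i)
```

```text
cmd [555.93397637  43.87803738 206.04181062] 25.12 [555.8  43.5 206. ] F [-2.2 -3.1 -1.6] w 25.2 g 30.0
angle 59.98088958520256 r 147.02077691830598 0.0028646575029053806
```

View pics/fin.png

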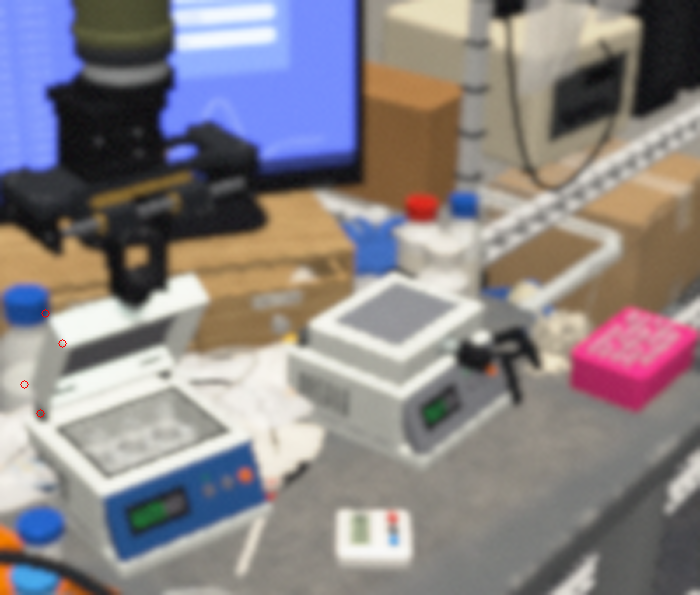

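The picture shows the blue lid gripped and held up. Its edge near (50,315) to (42,412) agrees with the predicted 60° outline. The grey lid is shut and the bystanders are where they were.

```bash
python3 -c "
from station import order
print(order.hand_in())"
```

```text
the job is handed in; nothing more can be done
None
```

The grey heater's lid is fully shut, lowered under grip all the way. The blue heater's lid is held steady at 60° (59.98° worked out from the arm pose), and the job was handed in at about 25 s.

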